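# Seat a notched hub and its end cap on the assembly stand

## Robot

A 7-joint arm with a two-finger parallel gripper is mounted at the origin on a cart in front of the work surface, level with it; the furniture and walls round the work are solid. World frame = base frame: x ahead of the robot, y to its left, z up, the work surface at z = 0. Lengths are in m, angles in rad, forces in N, time in s.
With the tool pointing down it reaches from about 0.425 to 0.925 m from the base axis. Payload 6.8 kg.
Tool frame: the origin (TCP) lies on the front face of the gripper's body, between the roots of the fingers; the fingertips stand 73 mm ahead of it and the grasp point (between the pads) lies 54 mm ahead of it; z points along the fingers, x is the direction in which the jaws open and shut, and the axes are right-handed (so a half turn about z gives the same grasp; the last joint's range is limited). The gripper opens to 85 mm and grips with 20 to 120 N. Pads are 22 mm wide; open, the fingers measure 114 mm over their backs; the gripper's body (76 mm by 85 mm) begins 54 mm behind the grasp point. The pads swing forward as they close: fully open they stand 13 mm farther back than shut.
Start: joints at [-1.248, 0.477, 0.022, 1.555, -0.011, 1.109, -0.083], TCP at [0.282, 0.613, 0.304] pointing down, gripper open.
Joint ranges: [-2.96, 2.96], [-0.34, 2.1], [-1.41, 1.46], [0.24, 2.44], [-1.37, 4.51], [0.17, 1.92], [-2.96, 2.96]. Speed limits (rad/s): [2.39, 2.39, 3.14, 3.14, 3.14, 3.14, 3.14].

## Interface

Orientations are given as a unit quaternion [w, x, y, z].
In Python, from station import get_obs, read_camera, hand_in gives the robot as it stands. The module is installed in compiled form; this text tells all that it offers.
- The arm moves only by the shell command python3 -m creep 'ROWS' [FORCE]. ROWS is JSON, a list that holds one entry, the list of rows, each a list of 7 numbers: the turn, a rotation vector about the tool's x, y, z in rad, then the shift along the tool's x, y, z in m, then the finger opening in m, from 0 to 0.0854. A call has 1 to 20 rows; each row shifts and turns the pose as measured when the row begins, along the tool's axes as they then stand; what a row does not reach is not made up. A row lasts 1/12 s, in which the tool goes at most 41.7 mm and 7.16 degrees, less where a joint would pass 70% of its speed; a pose out of reach is approached as far as the arm can. A call is refused whole if a number of a shift passes 0.0417 or a number of a turn 0.125, either way. A call with a gripper value outside its range is refused whole. The fingers move at their own pace and stop on an object; FORCE is the grip in N (left out, the last holds). Time passes only in rows, so rows that do not move let the fingers close. It gives the time, the measured TCP pose, the force and the opening at its end, in the units of the state.
- get_obs(): the state, without advancing time (a new reading comes with each control period).
- read_camera(name): name is "scene" or "top" or "wrist"; returns a dict with "color" (400x640x3 uint8, red, green, blue), "range_z" (400x640 float32, m along the optical axis (not along the pixel's ray), 0 where there is no reading), "fovy" (degrees; the focal length in pixels is half the picture's height over the tangent of half this angle, whatever the lens; pixels are square), "cx", "cy" (the principal point, pixels), "rvec" (rotation vector, rad) and "tvec" (3), from world to camera coordinates, as OpenCV has them. Camera axes: x right, y down, z forward; pixel columns grow to the right and rows downward; lengths in m; the calibration is good to about 2 mm. A picture is of the moment at which its call begins.
- hand_in(): hands the job in, once; it reports no verdict.
The state is a dict: "t": time; "q": joint angles; "joint_vel": joint speeds; "joint_torque": joint torques, N m; "eef_pos": TCP position; "tool_rot": TCP orientation; "contact_force": force on the tool from outside, world axes, zero at the start; "torque": the same for the moment, N m; "gripper_width": opening from 0.0 (shut) to 1.0 (fully open).
Only numpy, scipy, OpenCV 4.12 (cv2) and the standard library are available. Lean on these libraries where they do the work, as an engineer would, in place of code of your own. Each camera call takes 0.05 s, during which the arm holds its last target.

## Task

Set the flanged hub face down over the round spigot of the assembly stand and feel for the angle at which its notches drop over the drive dogs, so that it sits fully home on the spindle face. Then, without lifting it off, slide the end cap along the stand's ledge onto the hub until it drops over the hub's upper spigot and sits flat on the shoulder. Let go of both and leave the other tools and things where they are.

Things in the scene. Friction and masses are not known exactly. Their poses are not given: they have to be found in the camera images.
- stand: Assembly stand, fixed: steel foot 100 x 235 mm (stand's y = -185 to +50 mm), on it a round post with the spindle and beside that, towards the stand's -y, a raised ledge. Origin: on the bench, on the spindle's vertical axis; z up.
- stand_face (a point): Centre of the spindle's flat upper face, 72 mm across, 30 mm above the bench; axes of the stand. Three radial drive dogs stand on it 120 degrees apart, each 6 mm wide, 4 mm high, 24 to 35 mm off the axis. The stiff spindle (0.6 N m) stands at an unreported angle, new each time: look, or feel by turning the hub up to 60 degrees under light pressure.
- stand_spigot (a point): Centre of the top of the spindle's round centring spigot, 40 mm across, 8 mm high above the spindle face, top edge bevelled 2 mm.
- stand_ledge (a point): Middle of the ledge's end towards the spindle, on its upper face, 68 mm above the bench, 41 mm from the spindle axis; axes of the stand. The ledge runs 144 mm from here to the stand's -y, is 92 mm wide and 8 mm thick, open at both ends, with two guide strips 5 mm high along y, 79 mm apart inside: what slides between them to +y heads for the spindle axis.
- hub: Aluminium flanged hub, about 300 g, face down on the bench. Origin: centre of its underside; z up its axis. Flange 64 mm across, 13 mm high; in its underside a round recess 42.5 mm across, 9 mm deep, and six radial notches out to the rim, 10 mm wide, 9 mm high, at 30, 90, 150... degrees from its x. On the dogs it stands 4 mm above the spindle face; home, it lies on the face.
- hub_boss (a point): Middle of the hub's plain round boss, 44 mm across, from 13 to 31 mm above the hub's underside: grip it here, fingertips just above the flange.
- hub_shoulder (a point): Centre of the boss's top, the shoulder, 31 mm above the hub's underside. From it rises the hub's upper spigot, 34 mm across, 6 mm high, edge bevelled 1.5 mm. With the hub home, the spigot's top is 1 mm below the ledge's top.
- cap: Steel end cap, about 180 g: plain disc 76 mm across, 20 mm high, face down on the ledge between the guide strips, too wide for most grippers: push its rim. Origin: centre of its underside; z up. In the underside a round recess 37 mm across, 9 mm deep, fits the hub's upper spigot. Pushed over that it drops 7 mm onto the shoulder when the axes meet, then resists further pushing.
- cap_top (a point): Centre of the cap's top, in a dimple 24 mm across and 1.5 mm deep, 18.5 mm above its underside.
- oil_bottle: Bystander: small bottle with dark cap, 36 mm across, 84 mm high, standing; origin at its foot.
- hex_driver_1: Bystander: hex driver with black handle, 162 mm long, lying along its x; origin at its middle, on the bench.
- pliers_a: Bystander: needle pliers, 173 x 45 x 13 mm, lying along its x; origin at its middle, on the bench.
- cell_0: Bystander: round battery cell 18 mm across, 66 mm high, standing; origin at its foot.
- wrench_a: Bystander: open-ended wrench, 148 x 26 x 6 mm, lying along its x; origin at its middle, on the bench.
Not all that is in view belongs to the job. There is more than one size of the cap; the one meant has the size given above.

How it is judged:
On the way, in this order (a step that is already met when the one before it is completed fails the run):
1. the hub is fully home on the spindle face, its notches over the dogs (horizontal distance between hub and stand_face below 0.003 m and z of hub in the frame of stand_face between -0.003 and 0.0018 m and angle between hub's own z axis and vertical below 0.04 rad), for 0.2 s.
2. the end cap has dropped over the hub's spigot onto the shoulder (all of step 1 and horizontal distance between cap and hub below 0.003 m and z of cap in the frame of hub between 0.029 and 0.0328 m and angle between cap's own z axis and vertical below 0.05 rad), for 0.2 s.
At the end, for the whole second after the job is handed in: The hub lies on the spindle face (underside within 1.8 mm of it, axis within 3 mm, upright within 0.04 rad), the cap lies on the hub's shoulder (within 1.8 mm of it, axis within 3 mm of the hub's, upright within 0.05 rad), both at rest (all of step 2 and linear speed of each of hub, cap below 0.01 m/s); the robot touches nothing.
It fails at once if the end cap is lifted off: its underside more than 12 mm above the ledge's top (z of cap in the frame of stand above 0.08 m).
It fails at once if a bystander (bottle, hex driver, pliers, cell or wrench) is moved by more than 30 mm (distance of any of oil_bottle, hex_driver_1, pliers_a, cell_0, wrench_a from where it was at the start of the episode above 0.03 m).
It also fails if it takes over 61 s, if anything falls off the work surface, if the arm or the gripper's body presses on something with over 40 N, if the wrist force passes 120 N, or if a joint passes its speed limit or range.

## Working session

There is one attempt and no reset: what is moved stays moved. The work goes in short steps, Python scripts to look and compute and a shell command to move; the robot and the scene stay as the last step left them, time stands still between calls to the robot, and variables do not carry over. Pictures are saved under pics/ and viewed, and the job is handed in when it is done.

```bash
mkdir -p pics; cat > h.py <<'E'
import numpy as np, cv2
from station import get_obs, read_camera
def cam(n):
    c=read_camera(n); c['R']=cv2.Rodrigues(np.array(c['rvec'],float))[0]; c['t']=np.array(c['tvec'],float).ravel()
    c['f']=200/np.tan(np.radians(c['fovy'])/2); return c
def plane(c,u,v,z):
    d=c['R'].T@np.array([(u-c['cx'])/c['f'],(v-c['cy'])/c['f'],1.]); o=-c['R'].T@c['t']
    return o+d*(z-o[2])/d[2]
def proj(c,p):
    q=c['R']@np.array(p)+c['t']; return q[:2]/q[2]*c['f']+[c['cx'],c['cy']]
def cloud(c):
    v,u=np.mgrid[:400,:640]; z=c['range_z']
    P=np.stack([(u-c['cx'])/c['f']*z,(v-c['cy'])/c['f']*z,z],-1)
    W=(P-c['t'])@c['R']; W[z==0]=np.nan; return W
def save(c,n): cv2.imwrite('pics/'+n+'.png',c['color'][:,:,::-1])
E
python3 - <<'E'
from h import *
import pickle
for n in ['scene','top','wrist']:
    c=cam(n); save(c,n+'0'); pickle.dump(c,open(n+'0.pkl','wb')); print(n,c['fovy'],c['cx'],c['cy'],-c['R'].T@c['t'])
o=get_obs(); print(o)
E
```

```text
scene 56.90461675811035 316.74130394869144 197.74348315653938 [0.03439568 0.47620418 0.57064412]
top 51.95423014604774 320.85523486771604 196.7880381746634 [ 0.41386774 -0.02256723  1.09764965]
wrist 62.970020780924536 316.1221492052659 193.67958912308916 [0.21775277 0.64303751 0.37264133]
{'t': 0.15, 'q': array([-1.24807095,  0.47758888,  0.0223479 ,  1.55621061, -0.01149544,
        1.10929993, -0.08306886]), 'joint_vel': array([-0.00031592, -0.00115354, -0.00079242, -0.0040751 , -0.00043824,
        0.00054395, -0.0005024 ]), 'joint_torque': array([ 3.02373162e-03, -5.96923041e+01,  1.61038522e+00, -2.81490648e+01,
        1.26207591e-02,  6.57870696e-03, -1.83331434e-05]), 'eef_pos': array([0.28174754, 0.61299955, 0.30316913]), 'tool_rot': array([ 4.13068521e-04,  8.41895121e-01,  5.39640742e-01, -5.51804861e-04]), 'contact_force': array([ 0.2793965 , -0.43507255,  0.62245507]), 'torque': array([ 0.00510307,  0.00741196, -0.04223677]), 'gripper_width': 0.9969196461920523}
```

View pics/scene0.png

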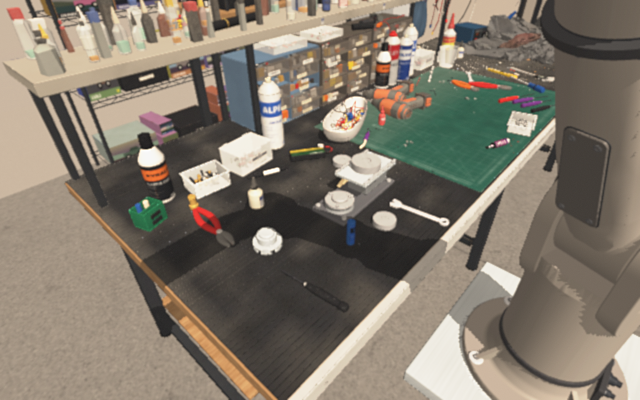

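View pics/top0.png

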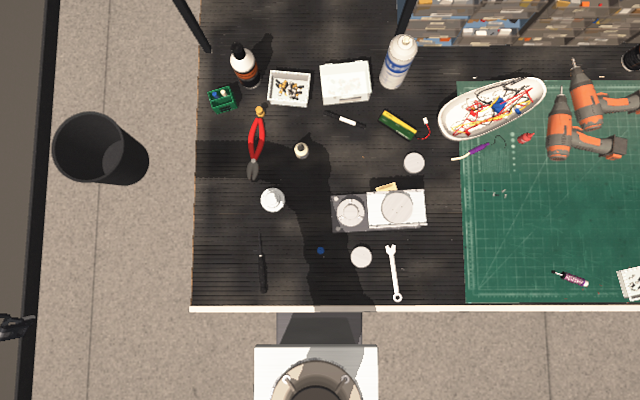

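View pics/wrist0.png

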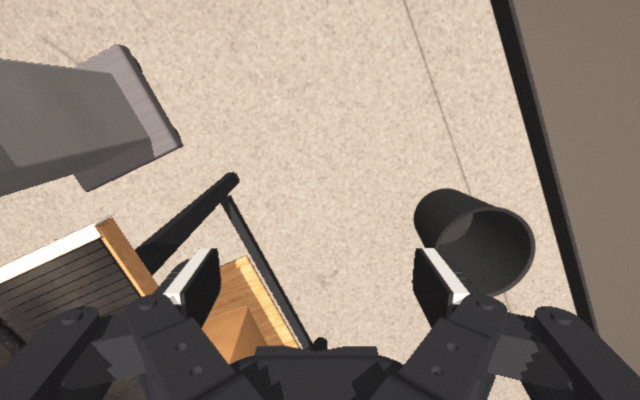

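The top view shows the hub at (272,200), the stand spindle at (350,211), the cap on the ledge at (397,207), decoy discs at (361,257) and (413,162), a cell at (320,250), a bottle at (301,150), pliers at (256,140), the driver at (262,265) and the wrench at (394,272). Next I measure them.

```bash
python3 - <<'E'
from h import *
import pickle
c=pickle.load(open('top0.pkl','rb')); W=cloud(c)
for n,(u,v) in dict(hub=(272,200),spin=(350,211),cap=(397,207),bench=(300,220),d1=(361,257),d2=(413,162),ledge=(372,195)).items():
    print(n,W[v,u].round(4), plane(c,u,v,0.03).round(4))
im=c['color'][:,:,::-1]
cr=cv2.resize(im[170:270,240:440],None,fx=4,fy=4,interpolation=cv2.INTER_CUBIC); cv2.imwrite('pics/topc.png',cr)
z=W[170:270,240:440,2]; cv2.imwrite('pics/topz.png',cv2.resize(np.clip(np.nan_to_num(z)*2000+20,0,255).astype(np.uint8),None,fx=4,fy=4,interpolation=0))
def reg(lo,hi,box):
    m=((W[...,2]>lo)&(W[...,2]<hi)); mm=np.zeros_like(m); mm[box[1]:box[3],box[0]:box[2]]=1; m&=mm
    P=W[m]; return len(P),np.median(P,0).round(4),P.min(0).round(4),P.max(0).round(4)
print('cap',reg(.08,.1,(380,185,430,230)))
print('hub flange',reg(.008,.018,(255,180,292,220)))
print('hub top',reg(.026,.045,(255,180,292,220)))
print('spin',reg(.025,.045,(328,190,370,232)))
E
```

```text
hub [0.5264 0.113  0.0346] [0.5269 0.1136 0.03  ]
spin [ 0.4964 -0.0896  0.0386] [ 0.4971 -0.0901  0.03  ]
cap [ 0.5021 -0.2027  0.0859] [ 0.5069 -0.2127  0.03  ]
bench [0.4757 0.0418 0.0023] [0.4742 0.0402 0.03  ]
d1 [ 0.3778 -0.1183  0.0155] [ 0.3783 -0.117   0.03  ]
d2 [ 0.6289 -0.2612  0.0146] [ 0.6259 -0.2578  0.03  ]
ledge [ 0.5341 -0.1435  0.0697] [ 0.5387 -0.1481  0.03  ]
cap (755, array([ 0.4996, -0.201 ,  0.089 ]), array([ 0.4647, -0.2395,  0.0801]), array([ 0.5367, -0.1633,  0.0948]))
hub flange (216, array([0.5258, 0.1129, 0.0144]), array([0.4994, 0.0841, 0.0082]), array([0.5608, 0.1475, 0.018 ]))
hub top (219, array([0.5295, 0.1151, 0.0364]), array([0.5106, 0.095 , 0.0261]), array([0.5509, 0.1371, 0.0431]))
spin (586, array([ 0.4942, -0.0896,  0.0329]), array([ 0.4605, -0.1241,  0.0261]), array([ 0.5286, -0.056 ,  0.0446]))
```

View pics/topc.png

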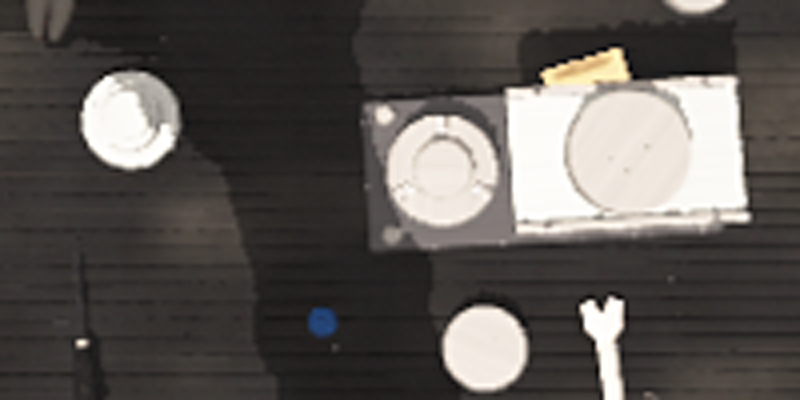

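View pics/topz.png

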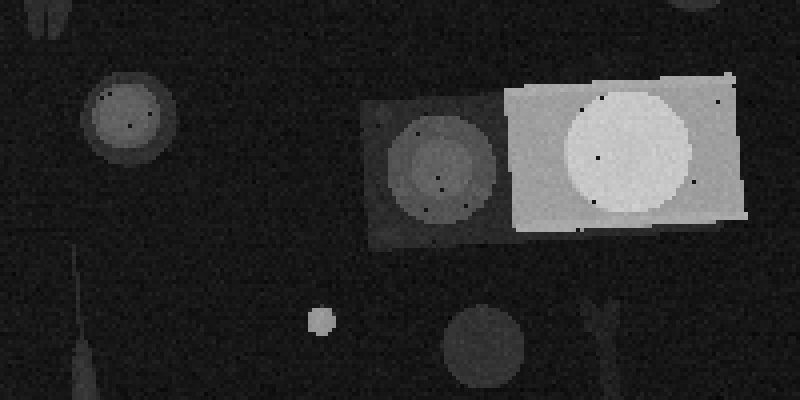

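```bash
cat > plan.py <<'E'
# usage: plan.py x y z yawdeg : prints remaining shift in tool axes + turn
import sys
from h import *
from scipy.spatial.transform import Rotation as Ro
def pose():
    o=get_obs(); q=o['tool_rot']; R=Ro.from_quat([q[1],q[2],q[3],q[0]]).as_matrix(); return o,np.array(o['eef_pos']),R
if __name__=='__main__':
    x,y,z,yaw=map(float,sys.argv[1:5]); n=int(sys.argv[5]) if len(sys.argv)>5 else 0
    o,p,R=pose(); a=np.radians(yaw)
    Rt=np.array([[np.cos(a),np.sin(a),0],[np.sin(a),-np.cos(a),0],[0,0,-1]])
    d=np.array([x,y,z])-p
    rv=Ro.from_matrix(R.T@Rt).as_rotvec()
    print('t',round(o['t'],2),'p',p.round(4),'yaw',np.degrees(np.arctan2(R[1,0],R[0,0])).round(2),'F',np.round(o['contact_force'],1),'w',round(o['gripper_width'],3))
    print('turn',rv.round(3),'shift',(R.T@d).round(4))
    if n:
        r=rv/n; Rc=R.copy()
        for i in range(n):
            print((r.round(3)).tolist(),(Rc.T@d/n).round(4).tolist()); Rc=Rc@Ro.from_rotvec(r).as_matrix()
E
python3 plan.py 0.53 0.05 0.22 5 16
```

```text
t 0.15 p [0.2817 0.613  0.3032] yaw 65.32 F [ 0.3 -0.4  0.6] w 0.997
turn [1.000e-03 1.000e-03 1.053e+00] shift [-0.4078  0.4607  0.0838]
[0.0, 0.0, 0.066] [-0.0255, 0.0288, 0.0052]
[0.0, 0.0, 0.066] [-0.0235, 0.0304, 0.0052]
[0.0, 0.0, 0.066] [-0.0215, 0.0319, 0.0052]
[0.0, 0.0, 0.066] [-0.0193, 0.0332, 0.0052]
[0.0, 0.0, 0.066] [-0.0171, 0.0344, 0.0052]
[0.0, 0.0, 0.066] [-0.0148, 0.0355, 0.0052]
[0.0, 0.0, 0.066] [-0.0125, 0.0364, 0.0052]
[0.0, 0.0, 0.066] [-0.01, 0.0371, 0.0052]
[0.0, 0.0, 0.066] [-0.0076, 0.0377, 0.0052]
[0.0, 0.0, 0.066] [-0.0051, 0.0381, 0.0052]
[0.0, 0.0, 0.066] [-0.0026, 0.0384, 0.0052]
[0.0, 0.0, 0.066] [-0.0, 0.0385, 0.0052]
[0.0, 0.0, 0.066] [0.0025, 0.0384, 0.0052]
[0.0, 0.0, 0.066] [0.005, 0.0381, 0.0052]
[0.0, 0.0, 0.066] [0.0075, 0.0377, 0.0052]
[0.0, 0.0, 0.066] [0.01, 0.0371, 0.0052]
```

```bash
python3 -m creep '[[[0,0,0.066,-0.0255,0.029,0.005,0.085],[0,0,0.066,-0.0235,0.030,0.005,0.085],[0,0,0.066,-0.0215,0.032,0.005,0.085],[0,0,0.066,-0.019,0.033,0.005,0.085],[0,0,0.066,-0.017,0.034,0.005,0.085],[0,0,0.066,-0.015,0.0355,0.005,0.085],[0,0,0.066,-0.0125,0.036,0.005,0.085],[0,0,0.066,-0.010,0.037,0.005,0.085],[0,0,0.066,-0.0075,0.0375,0.005,0.085],[0,0,0.066,-0.005,0.038,0.005,0.085],[0,0,0.066,-0.0025,0.038,0.005,0.085],[0,0,0.066,0,0.038,0.005,0.085],[0,0,0.066,0.0025,0.038,0.005,0.085],[0,0,0.066,0.005,0.038,0.005,0.085],[0,0,0.066,0.0075,0.0375,0.005,0.085],[0,0,0.066,0.01,0.037,0.005,0.085]]]'; python3 plan.py 0.53 0.05 0.22 5
```

```text
t: 1.48
eef_pos: [0.5207, 0.0337, 0.2152]
tool_rot: [-0.003, 1.0, 0.027, -0.002]
contact_force: [1.1, 1.1, 0.7]
gripper_width: 0.996
t 1.48 p [0.5207 0.0337 0.2152] yaw 3.08 F [1.1 1.1 0.7] w 0.996
turn [-0.006  0.004 -0.034] shift [ 0.0101 -0.0158 -0.0047]
```

```bash
python3 -m creep '[[[0,0,0,0,0,0,0.085],[0,0,0,0,0,0,0.085]]]'; python3 plan.py 0.53 0.05 0.22 5; python3 - <<'E'
from h import *
import pickle
c=cam('wrist'); save(c,'w1'); pickle.dump(c,open('w1.pkl','wb'));print(-c['R'].T@c['t'],c['R'])
E
```

```text
t: 1.65
eef_pos: [0.5223, 0.0236, 0.2145]
tool_rot: [-0.001, 1.0, 0.018, -0.002]
contact_force: [-0.6, 1.1, -0.1]
gripper_width: 0.995
t 1.65 p [0.5223 0.0236 0.2145] yaw 2.09 F [-0.6  1.1 -0.1] w 0.995
turn [-0.001  0.003 -0.051] shift [ 0.0086 -0.0261 -0.0055]
[0.52061577 0.09488697 0.28420761] [[ 0.99934485  0.03604468 -0.0032628 ]
 [ 0.03552396 -0.95966094  0.27890666]
 [ 0.00692192 -0.27883985 -0.96031267]]
```

View pics/w1.png

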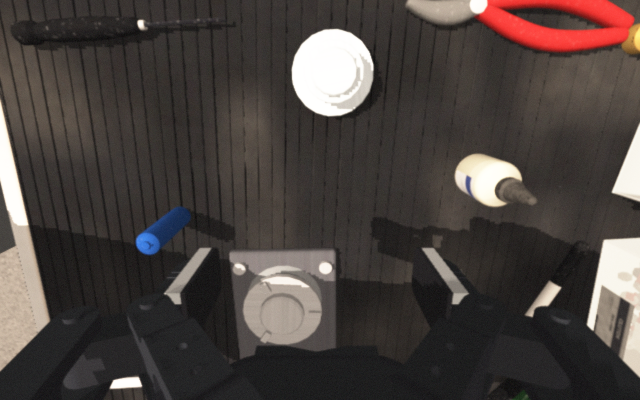

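The wrist view shows the hub at (333,72), the spindle at (283,308) with its dogs, the cell at (160,230) and the bottle at (490,180). I'll enlarge the hub and spindle.

```bash
python3 - <<'E'
from h import *
import pickle
c=pickle.load(open('w1.pkl','rb')); im=c['color'][:,:,::-1]
a=im[240:360,220:350]; b=im[20:130,280:390]
f=lambda x:cv2.resize(x,(390,360),interpolation=cv2.INTER_CUBIC)
g=np.clip((f(b).astype(float)-120)*1.9,0,255).astype(np.uint8)
g2=np.clip((f(a).astype(float)-60)*1.8,0,255).astype(np.uint8)
cv2.imwrite('pics/w1c.png',np.hstack([g2,g]))
W=cloud(c)
for n,lo,hi,bx in [('hubflange',.006,.019,(285,20,385,125)),('hubboss',.025,.034,(285,20,385,125)),('hubspig',.0345,.045,(285,20,385,125)),('spigot',.035,.042,(235,255,330,345)),('face',.026,.033,(235,255,330,345))]:
    m=(W[...,2]>lo)&(W[...,2]<hi); mm=np.zeros_like(m); mm[bx[1]:bx[3],bx[0]:bx[2]]=1; m&=mm
    P=W[m]; print(n,len(P),np.median(P,0).round(4),((np.percentile(P,1,0)+np.percentile(P,99,0))/2).round(4),(np.percentile(P,99,0)-np.percentile(P,1,0)).round(4))
# unwrap spindle face: intensity vs angle at r 26..34mm z=.03..034
for (cx,cy) in [(0.4942,-0.0896)]:
  pass
E
```

```text
hubflange 2528 [0.5295 0.1131 0.0126] [0.5319 0.1148 0.0126] [0.0605 0.0609 0.0035]
hubboss 1121 [0.5309 0.1148 0.0306] [0.532  0.1149 0.0308] [0.0418 0.0421 0.0039]
hubspig 1809 [0.5318 0.1151 0.0365] [0.5318 0.1148 0.0365] [0.0313 0.0308 0.0034]
spigot 1332 [ 0.4956 -0.0892  0.0374] [ 0.4959 -0.0898  0.0371] [0.0364 0.036  0.0036]
face 2752 [ 0.4971 -0.0817  0.0295] [ 0.4958 -0.0901  0.0297] [0.0677 0.0688 0.0062]
```

View pics/w1c.png

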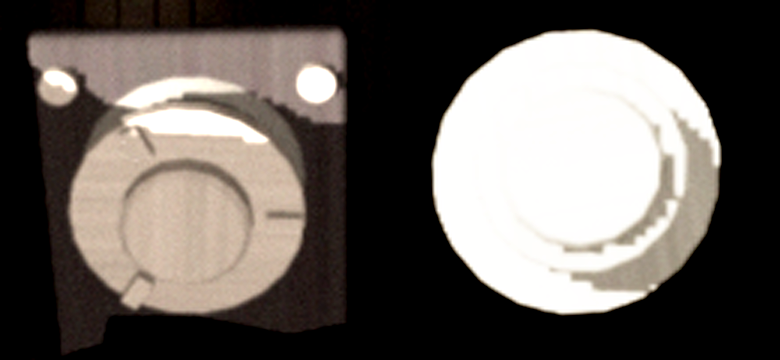

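```bash
python3 - <<'E'
from h import *
import pickle
c=pickle.load(open('w1.pkl','rb')); C=np.array([.4958,-.0899])
for u,v in [(315,311.7),(265,337.3),(267.3,286)]:
    p=plane(c,u,v,.033)[:2]-C; print(np.degrees(np.arctan2(p[1],p[0])).round(1),np.hypot(*p).round(4))
s=pickle.load(open('scene0.pkl','rb')); im=s['color'][:,:,::-1]
cv2.imwrite('pics/s0c.png',np.hstack([cv2.resize(im[215:265,240:295],(440,400),interpolation=cv2.INTER_CUBIC),np.clip((cv2.resize(im[215:265,240:295],(440,400),interpolation=cv2.INTER_CUBIC).astype(float)-100)*1.7,0,255).astype(np.uint8)[:,:350]]))
# predicted notch rim-bottom positions for visible side
H=[.5319,.1148]
for a in range(0,360,10):
    q=proj(s,[H[0]+.032*np.cos(np.radians(a)),H[1]+.032*np.sin(np.radians(a)),.005]); print(a,((q-[240,215])*8).round(0),end=' ')
# strip: intensity of rim ring at z=.004 vs angle
g=cv2.cvtColor(s['color'],cv2.COLOR_RGB2GRAY)
print()
cam=(-s['R'].T@s['t'])[:2]; a0=np.degrees(np.arctan2(cam[1]-H[1],cam[0]-H[0])); print('facing',a0)
for a in np.arange(a0-75,a0+76,5):
    r=[]
    for z in (.003,.006,.011):
        q=proj(s,[H[0]+.032*np.cos(np.radians(a)),H[1]+.032*np.sin(np.radians(a)),z]).astype(np.float32); r.append(int(cv2.getRectSubPix(g,(1,1),(float(q[0]),float(q[1])))[0,0]))
    print(round(a),r)
E
```

```text
3.7 0.0296
-119.4 0.0313
116.1 0.0294
0 [135. 167.] 10 [121. 177.] 20 [109. 189.] 30 [101. 202.] 40 [ 95. 216.] 50 [ 93. 230.] 60 [ 95. 244.] 70 [100. 257.] 80 [108. 269.] 90 [120. 279.] 100 [135. 288.] 110 [152. 294.] 120 [171. 299.] 130 [191. 300.] 140 [211. 299.] 150 [232. 296.] 160 [252. 290.] 170 [270. 282.] 180 [287. 272.] 190 [301. 261.] 200 [312. 248.] 210 [319. 235.] 220 [323. 221.] 230 [324. 207.] 240 [321. 194.] 250 [315. 181.] 260 [306. 170.] 270 [294. 160.] 280 [280. 153.] 290 [263. 147.] 300 [245. 143.] 310 [227. 141.] 320 [207. 142.] 330 [188. 145.] 340 [169. 150.] 350 [151. 158.] 
facing 144.0040602843839
69 [84, 82, 103]
74 [95, 100, 112]
79 [107, 125, 129]
84 [113, 142, 167]
89 [128, 153, 185]
94 [154, 170, 190]
99 [164, 189, 190]
104 [121, 174, 195]
109 [63, 103, 183]
114 [109, 112, 180]
119 [206, 207, 211]
124 [214, 223, 221]
129 [207, 220, 218]
134 [213, 223, 222]
139 [212, 225, 226]
144 [208, 227, 229]
149 [220, 228, 233]
154 [194, 195, 228]
159 [125, 133, 225]
164 [73, 109, 229]
169 [83, 129, 224]
174 [179, 203, 232]
179 [229, 226, 231]
184 [219, 216, 229]
189 [207, 210, 228]
194 [202, 211, 231]
199 [206, 219, 233]
204 [207, 218, 234]
209 [206, 211, 233]
214 [192, 208, 237]
219 [185, 208, 234]
```

View pics/s0c.png

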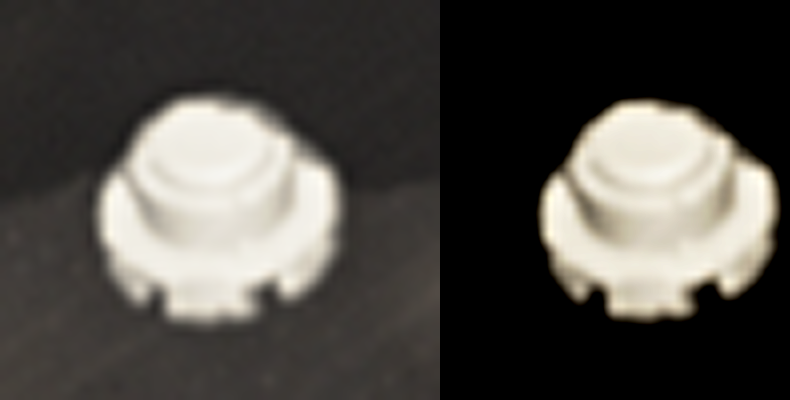

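```bash
python3 - <<'E'
from h import *
import pickle
c=pickle.load(open('w1.pkl','rb')); C=np.array([.4958,-.0899])
n=560; s=.08/n
X,Y=np.meshgrid((np.arange(n)-n/2)*s,(n/2-np.arange(n))*s)
out=[]
P=np.stack([C[0]+X,C[1]+Y,np.full_like(X,.034)],-1)@c['R'].T+c['t']
m=(P[...,:2]/P[...,2:]*c['f']+[c['cx'],c['cy']]).astype(np.float32)
r=cv2.remap(c['color'],m[...,0],m[...,1],cv2.INTER_CUBIC)[:,:,::-1].astype(float)
r=np.clip((r-90)*2.2,0,255).astype(np.uint8)
for a in range(0,360,30):
    p=np.array([np.cos(np.radians(a)),-np.sin(np.radians(a))]); cv2.line(r,tuple((p*.0355/s+n/2).astype(int).tolist()),tuple((p*.039/s+n/2).astype(int).tolist()),(0,0,255),1)
cv2.imwrite('pics/rect.png',r)
E
```

```text
(no output)
```

View pics/rect.png

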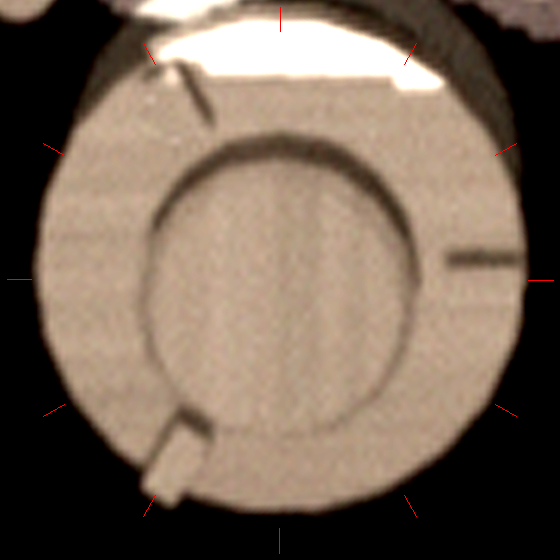

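```bash
python3 plan.py 0.5319 0.1148 0.130 -8 5
```

```text
t 1.7 p [0.5222 0.0231 0.2146] yaw 2.08 F [ 0.4 -1.   0. ] w 0.994
turn [-0.     0.003  0.176] shift [ 0.0133 -0.0913  0.0846]
[-0.0, 0.001, 0.035] [0.0027, -0.0183, 0.0169]
[-0.0, 0.001, 0.035] [0.002, -0.0183, 0.0169]
[-0.0, 0.001, 0.035] [0.0013, -0.0184, 0.0169]
[-0.0, 0.001, 0.035] [0.0007, -0.0184, 0.0169]
[-0.0, 0.001, 0.035] [0.0, -0.0185, 0.0169]
```

```bash
python3 -m creep '[[[0,0.001,0.035,0.0027,-0.018,0.017,0.075],[0,0.001,0.035,0.002,-0.018,0.017,0.075],[0,0.001,0.035,0.0013,-0.018,0.017,0.075],[0,0,0.035,0,-0.018,0.012,0.075],[0,0,0.035,0,-0.01,0.006,0.075],[0,0,0,0,0,0,0.075],[0,0,0,0,0,0,0.075]]]'; python3 plan.py 0.5319 0.1148 0.087 -8 6;  python3 - <<'E'
from h import *
c=cam('wrist'); save(c,'w2')
E
```

```text
t: 2.28
eef_pos: [0.5289, 0.1158, 0.144]
tool_rot: [-0.002, 0.998, -0.067, 0.0]
contact_force: [-0.4, 0.1, -0.2]
gripper_width: 0.877
t 2.28 p [0.5289 0.1158 0.144 ] yaw -7.65 F [-0.4  0.1 -0.2] w 0.877
turn [-0.004 -0.001  0.006] shift [0.0031 0.0008 0.057 ]
[-0.001, -0.0, 0.001] [0.0005, 0.0001, 0.0095]
[-0.001, -0.0, 0.001] [0.0005, 0.0001, 0.0095]
[-0.001, -0.0, 0.001] [0.0005, 0.0001, 0.0095]
[-0.001, -0.0, 0.001] [0.0005, 0.0001, 0.0095]
[-0.001, -0.0, 0.001] [0.0005, 0.0001, 0.0095]
[-0.001, -0.0, 0.001] [0.0005, 0.0001, 0.0095]
```

View pics/w2.png

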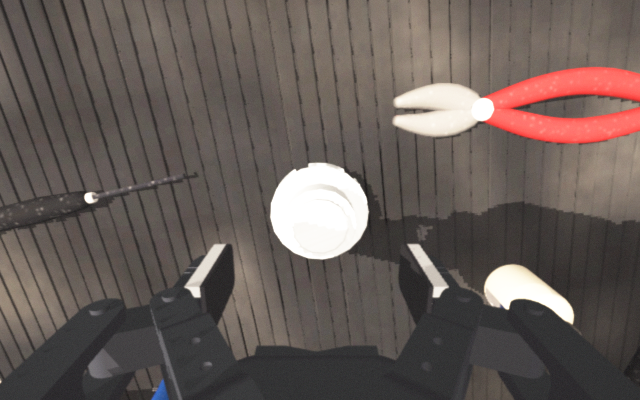

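```bash
python3 - <<'E'
from h import *
c=cam('wrist'); im=cv2.resize(c['color'][150:270,260:380],None,fx=5,fy=5,interpolation=cv2.INTER_CUBIC)[:,:,::-1]
cv2.imwrite('pics/w2c.png',np.clip((im.astype(float)-60)*1.3,0,255).astype(np.uint8))
H=[.5319,.1148]; g=cv2.cvtColor(c['color'],cv2.COLOR_RGB2GRAY)
for a in range(40,172,4):
    r=[]
    for z in (.003,.006,.011):
        q=proj(c,[H[0]+.0318*np.cos(np.radians(a)),H[1]+.0318*np.sin(np.radians(a)),z]); r.append(int(cv2.getRectSubPix(g,(1,1),(float(q[0]),float(q[1])))[0,0]))
    print(a,r,q.round(0))
E
```

```text
40 [55, 67, 214] [353. 179.]
44 [60, 70, 137] [351. 177.]
48 [52, 84, 190] [348. 175.]
52 [124, 141, 197] [345. 173.]
56 [223, 247, 255] [342. 171.]
60 [222, 233, 246] [339. 170.]
64 [195, 212, 234] [336. 169.]
68 [200, 214, 241] [332. 168.]
72 [208, 223, 241] [329. 167.]
76 [244, 250, 253] [326. 166.]
80 [243, 255, 254] [322. 166.]
84 [245, 254, 254] [318. 166.]
88 [234, 243, 254] [315. 166.]
92 [251, 251, 252] [311. 167.]
96 [214, 198, 223] [308. 168.]
100 [89, 100, 220] [305. 168.]
104 [95, 119, 246] [301. 170.]
108 [103, 150, 252] [298. 171.]
112 [172, 243, 255] [295. 173.]
116 [255, 255, 255] [292. 174.]
120 [252, 255, 255] [289. 176.]
124 [248, 254, 255] [287. 179.]
128 [252, 254, 255] [284. 181.]
132 [250, 253, 255] [282. 183.]
136 [252, 254, 255] [280. 186.]
140 [253, 255, 255] [278. 189.]
144 [254, 255, 255] [277. 192.]
148 [254, 255, 255] [275. 195.]
152 [255, 252, 252] [274. 198.]
156 [255, 254, 254] [273. 201.]
160 [255, 255, 255] [272. 204.]
164 [255, 255, 254] [272. 207.]
168 [255, 255, 255] [272. 210.]
```

View pics/w2c.png

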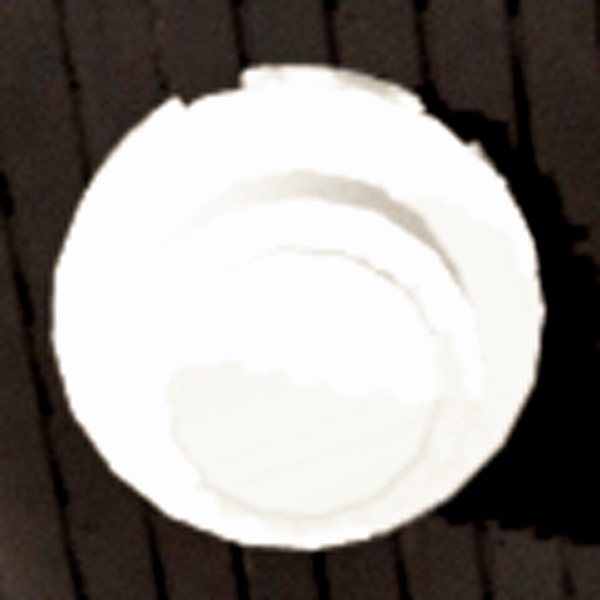

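```bash
python3 -m creep '[[[-0.001,0,0,0.001,0,0.012,0.07],[-0.001,0,0.001,0.001,0,0.014,0.07],[-0.001,0,0.001,0.0005,0,0.012,0.07],[-0.001,0,0.001,0.0005,0,0.009,0.07],[0,0,0,0,0,0.004,0.07],[0,0,0,0,0,0,0.07]]]' ; python3 plan.py 0.5319 0.1148 0.087 -8
```

```text
t: 2.88
eef_pos: [0.534, 0.1109, 0.0918]
tool_rot: [-0.001, 0.998, -0.071, 0.003]
contact_force: [0.4, -0.2, -0.3]
gripper_width: 0.821
t 2.88 p [0.534  0.1109 0.0918] yaw -8.09 F [ 0.4 -0.2 -0.3] w 0.821
turn [-0.002 -0.006 -0.002] shift [-0.0026 -0.0036  0.0048]
```

```bash
python3 -m creep '[[[0,-0.003,0,-0.0015,-0.002,0.003,0.07],[0,-0.003,0,-0.001,-0.0015,0.002,0.07],[0,0,0,0,0,0,0.07]]]' ; python3 plan.py 0.5319 0.1148 0.087 -8
```

```text
t: 3.13
eef_pos: [0.532, 0.1141, 0.0864]
tool_rot: [-0.001, 0.997, -0.071, -0.0]
contact_force: [-0.4, -0.1, -1.4]
gripper_width: 0.82
t 3.13 p [0.532  0.1141 0.0864] yaw -8.16 F [-0.4 -0.1 -1.4] w 0.82
turn [-0.001  0.    -0.003] shift [-0.0002 -0.0006 -0.0006]
```

```bash
python3 -m creep '[[[0,0,0,0,0,0,0.05],[0,0,0,0,0,0,0.046],[0,0,0,0,0,0,0.03],[0,0,0,0,0,0,0.03],[0,0,0,0,0,0,0.03],[0,0,0,0,0,0,0.03]]]' 50 ; python3 plan.py 0.5319 0.1148 0.12 -8;  python3 - <<'E'
from h import *
c=cam('wrist'); save(c,'w3')
E
```

```text
t: 3.63
eef_pos: [0.5318, 0.1147, 0.0873]
tool_rot: [-0.001, 0.997, -0.071, -0.0]
contact_force: [-0.3, 0.1, -2.7]
gripper_width: 0.49
t 3.63 p [0.5318 0.1147 0.0873] yaw -8.1 F [-0.3  0.1 -2.7] w 0.49
turn [-0.002  0.    -0.002] shift [ 0.     -0.0002 -0.0327]
```

View pics/w3.png

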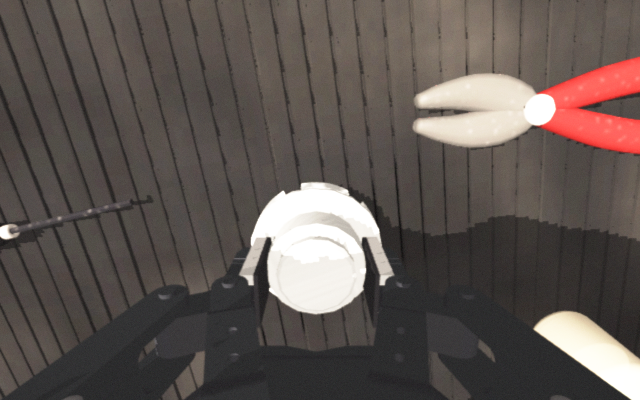

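```bash
python3 -m creep '[[[0,0,0,0,0,-0.012,0.03],[0,0,0,0,0,-0.025,0.03],[0,0,0,0,0,-0.015,0.03],[0,0,0,0,0,0,0.03]]]' ; python3 plan.py 0.4958 -0.0899 0.145 5.5 10
```

```text
t: 4.02
eef_pos: [0.5306, 0.114, 0.1414]
tool_rot: [-0.0, 0.997, -0.071, -0.002]
contact_force: [0.6, -1.1, -3.4]
gripper_width: 0.488
t 4.02 p [0.5306 0.114  0.1414] yaw -8.14 F [ 0.6 -1.1 -3.4] w 0.488
turn [-0.     0.004 -0.238] shift [-0.0056  0.2067 -0.0035]
[-0.0, 0.0, -0.024] [-0.0006, 0.0207, -0.0004]
[-0.0, 0.0, -0.024] [-0.0011, 0.0207, -0.0004]
[-0.0, 0.0, -0.024] [-0.0015, 0.0206, -0.0004]
[-0.0, 0.0, -0.024] [-0.002, 0.0206, -0.0004]
[-0.0, 0.0, -0.024] [-0.0025, 0.0205, -0.0004]
[-0.0, 0.0, -0.024] [-0.003, 0.0205, -0.0004]
[-0.0, 0.0, -0.024] [-0.0035, 0.0204, -0.0004]
[-0.0, 0.0, -0.024] [-0.004, 0.0203, -0.0004]
[-0.0, 0.0, -0.024] [-0.0045, 0.0202, -0.0004]
[-0.0, 0.0, -0.024] [-0.0049, 0.0201, -0.0004]
```

```bash
python3 -m creep '[[[0,0,-0.024,-0.0006,0.012,-0.001,0.03],[0,0,-0.024,-0.001,0.021,-0.001,0.03],[0,0,-0.024,-0.0015,0.021,-0.001,0.03],[0,0,-0.024,-0.002,0.021,-0.001,0.03],[0,0,-0.024,-0.0025,0.021,-0.001,0.03],[0,0,-0.024,-0.003,0.021,-0.001,0.03],[0,0,-0.024,-0.0035,0.020,-0.001,0.03],[0,0,-0.024,-0.004,0.020,-0.001,0.03],[0,0,-0.024,-0.0045,0.018,-0.001,0.03],[0,0,-0.02,-0.004,0.01,0,0.03],[0,0,0,0,0,0,0.03],[0,0,0,0,0,0,0.03]]]' ; python3 plan.py 0.4958 -0.0899 0.14 5.5
```

```text
t: 5.02
eef_pos: [0.496, -0.0765, 0.1502]
tool_rot: [-0.001, 0.999, 0.055, -0.001]
contact_force: [0.6, 0.6, -2.8]
gripper_width: 0.491
t 5.02 p [ 0.496  -0.0765  0.1502] yaw 6.25 F [ 0.6  0.6 -2.8] w 0.491
turn [-0.003  0.001  0.013] shift [-0.0016  0.0133  0.0102]
```

```bash
python3 -m creep '[[[-0.002,0.001,0.007,-0.001,0.006,0.003,0.03],[-0.001,0,0.006,-0.0005,0.0055,0.003,0.03],[0,0,0,0,0,0.002,0.03],[0,0,0,0,0,0,0.03]]]' ; python3 plan.py 0.4958 -0.0899 0.125 5.5;  python3 - <<'E'
from h import *
c=cam('wrist'); save(c,'w4')
c=cam('scene'); save(c,'s4')
W=cloud(c:=cam('wrist'))
for n,lo,hi in [('shoulder',None,None)]:
    z=W[...,2]; m=(z>.082)&(z<.094)&(abs(W[...,0]-.496)<.03)&(abs(W[...,1]+.09)<.03); P=W[m]; print(len(P),np.median(P,0).round(4),((np.percentile(P,1,0)+np.percentile(P,99,0))/2).round(4),(np.percentile(P,99,0)-np.percentile(P,1,0)).round(4))
E
```

```text
t: 5.35
eef_pos: [0.4964, -0.0861, 0.141]
tool_rot: [-0.0, 0.999, 0.048, -0.0]
contact_force: [-0.1, 0.2, -2.4]
gripper_width: 0.49
t 5.35 p [ 0.4964 -0.0861  0.141 ] yaw 5.56 F [-0.1  0.2 -2.4] w 0.49
turn [-0.     0.     0.001] shift [-0.0009  0.0037  0.016 ]
7986 [ 0.4968 -0.0814  0.0899] [ 0.4956 -0.0853  0.0878] [0.0515 0.0405 0.0103]
```

View pics/w4.png

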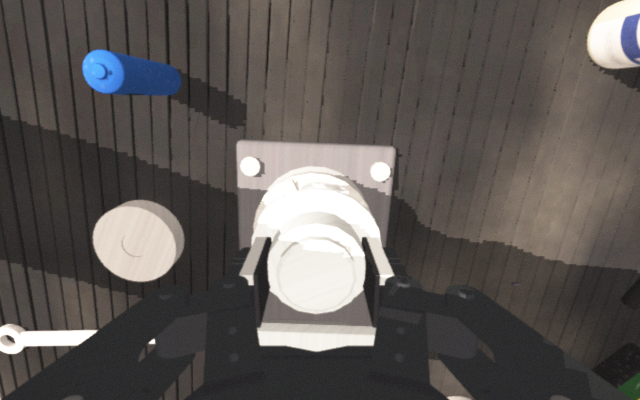

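View pics/s4.png

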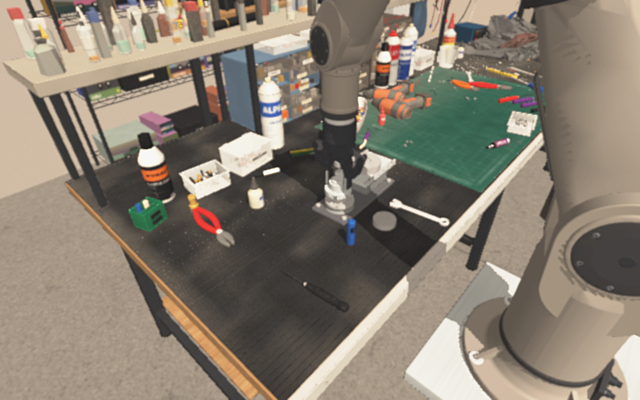

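The wrist view shows the hub held level at (318,255) over the spindle. The cell, disc and wrench are unaffected. Next I centre it and lower.

```bash
python3 -m creep '[[[0,0,0,-0.0008,0.0035,0.004,0.03],[0,0,0,0,0,0.003,0.03],[0,0,0,0,0,0,0.03]]]' ; python3 plan.py 0.4958 -0.0899 0.122 5.5
```

```text
t: 5.75
eef_pos: [0.4965, -0.0891, 0.134]
tool_rot: [-0.0, 0.999, 0.049, 0.001]
contact_force: [-0.2, 0.3, -3.0]
gripper_width: 0.491
t 5.75 p [ 0.4965 -0.0891  0.134 ] yaw 5.67 F [-0.2  0.3 -3. ] w 0.491
turn [-0.001 -0.001  0.003] shift [-0.0008  0.0007  0.012 ]
```

```bash
python3 -m creep '[[[0,0,0,-0.0008,0.0007,0.003,0.03],[0,0,0,-0.0003,0.0003,0.003,0.03],[0,0,0,0,0,0.003,0.03],[0,0,0,0,0,0.002,0.03],[0,0,0,0,0,0,0.03]]]' ; python3 plan.py 0.4958 -0.0899 0.1173 5.5
```

```text
t: 6.17
eef_pos: [0.4951, -0.0906, 0.1216]
tool_rot: [-0.0, 0.999, 0.049, 0.0]
contact_force: [0.5, -0.3, -3.1]
gripper_width: 0.49
t 6.17 p [ 0.4951 -0.0906  0.1216] yaw 5.66 F [ 0.5 -0.3 -3.1] w 0.49
turn [-0.    -0.     0.003] shift [ 0.0008 -0.0006  0.0043]
```

```bash
python3 -m creep '[[[0,0,0,0.0005,-0.0003,0.0015,0.03],[0,0,0,0,0,0.0015,0.03],[0,0,0,0,0,0.001,0.03]]]' ; python3 plan.py 0.4958 -0.0899 0.1173 5.5
```

```text
t: 6.42
eef_pos: [0.4952, -0.0907, 0.1172]
tool_rot: [-0.0, 0.999, 0.049, -0.0]
contact_force: [-2.8, -0.4, 11.5]
gripper_width: 0.495
t 6.42 p [ 0.4952 -0.0907  0.1172] yaw 5.62 F [-2.8 -0.4 11.5] w 0.495
turn [-0.     0.     0.002] shift [ 0.0007 -0.0007 -0.0001]
```

```bash
python3 -m creep '[[[0,0,0,0,0,0,0.046],[0,0,0,0,0,0,0.052],[0,0,0,0,0,0,0.058],[0,0,0,0,0,0,0.06],[0,0,0,0,0,-0.010,0.06],[0,0,0,0,0,-0.025,0.06],[0,0,0,0,0,-0.03,0.06],[0,0,0,0,0,-0.03,0.06],[0,0,0,0,0,-0.01,0.06],[0,0,0,0,0,0,0.06],[0,0,0,0,0,0,0.06]]]' ; python3 plan.py 0.4958 -0.0899 0.1173 5.5
python3 - <<'E'
from h import *
import pickle
c=cam('wrist'); save(c,'w5'); pickle.dump(c,open('w5.pkl','wb')); W=cloud(c)
z=W[...,2]
for n,lo,hi in [('spig',.064,.071),('shoulder',.058,.0635),('flange',.039,.048)]:
    m=(z>lo)&(z<hi)&(abs(W[...,0]-.496)<.036)&(abs(W[...,1]+.09)<.036); P=W[m]; print(n,len(P),np.median(P,0).round(4),((np.percentile(P,1,0)+np.percentile(P,99,0))/2).round(4),(np.percentile(P,99,0)-np.percentile(P,1,0)).round(4))
E
```

```text
t: 7.33
eef_pos: [0.4969, -0.0906, 0.2316]
tool_rot: [-0.0, 0.999, 0.049, 0.003]
contact_force: [-0.6, 0.3, 0.0]
gripper_width: 0.706
t 7.33 p [ 0.4969 -0.0906  0.2316] yaw 5.61 F [-0.6  0.3  0. ] w 0.706
turn [-0.    -0.005  0.002] shift [-0.0017 -0.0008  0.1143]
spig 1472 [ 0.496  -0.0899  0.0665] [ 0.4961 -0.0904  0.0663] [0.031  0.0311 0.0035]
shoulder 922 [ 0.4956 -0.084   0.0606] [ 0.496  -0.0904  0.0607] [0.0418 0.0423 0.0037]
flange 2001 [ 0.4948 -0.0788  0.0426] [ 0.4961 -0.0902  0.0431] [0.0609 0.0614 0.0055]
```

View pics/w5.png

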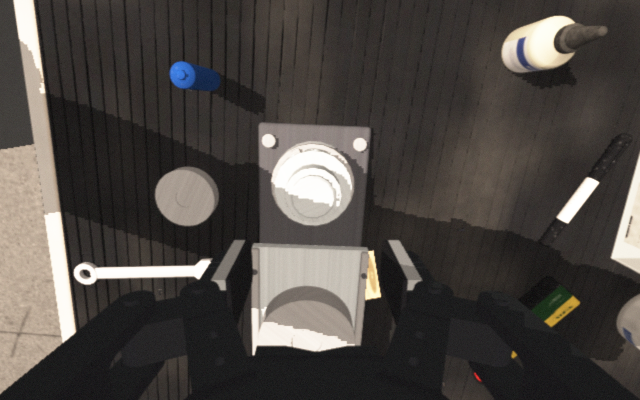

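The wrist view shows the released hub at (313,190), with its spigot top at 66.4 mm (67 expected when home) and its centre at (0.496,-0.0903). The cap is at (308,320). I'll move above and behind the cap.

```bash
python3 plan.py 0.5065 -0.272 0.21 4 7
python3 - <<'E'
from h import *
import pickle
W=cloud(pickle.load(open('top0.pkl','rb'))); z=W[...,2]
m=(z>.062)&(z<.1)&(W[...,1]<-.1)&(W[...,1]>-.32)&(abs(W[...,0]-.5)<.08)
r=cv2.minAreaRect((W[m][:,:2]*1000).astype(np.float32)); print(r)
E
```

```text
t 7.38 p [ 0.4969 -0.0906  0.2313] yaw 5.6 F [-0.  -0.7 -0.6] w 0.698
turn [-0.    -0.005  0.028] shift [-0.0082  0.1814  0.0212]
[-0.0, -0.001, 0.004] [-0.0012, 0.0259, 0.003]
[-0.0, -0.001, 0.004] [-0.0011, 0.0259, 0.003]
[-0.0, -0.001, 0.004] [-0.001, 0.0259, 0.003]
[-0.0, -0.001, 0.004] [-0.0009, 0.0259, 0.003]
[-0.0, -0.001, 0.004] [-0.0008, 0.0259, 0.003]
[-0.0, -0.001, 0.004] [-0.0007, 0.0259, 0.003]
[-0.0, -0.001, 0.004] [-0.0005, 0.0259, 0.003]
((501.23126220703125, -202.3454132080078), (92.0813980102539, 144.264404296875), 3.299672842025757)
```

```bash
python3 -m creep '[[[0,-0.001,0.006,-0.0012,0.02,0.003,0.05],[0,-0.001,0.007,-0.001,0.028,0.003,0.045],[0,-0.001,0.007,-0.001,0.028,0.003,0.042],[0,-0.001,0.007,-0.001,0.028,0.003,0.04],[0,-0.001,0.006,-0.001,0.028,0.003,0.04],[0,0,0.006,-0.001,0.022,0.003,0.04],[0,0,0.006,-0.001,0.012,0.003,0.04],[0,0,0,0,0,0,0.04],[0,0,0,0,0,0,0.04]]]' ; python3 plan.py 0.5060 -0.268 0.1475 3
python3 - <<'E'
from h import *
import pickle
c=cam('wrist'); save(c,'w6'); pickle.dump(c,open('w6.pkl','wb')); W=cloud(c)
z=W[...,2]
for n,lo,hi in [('cap',.084,.092),('ledge',.066,.07),('strip',.0715,.0765)]:
    m=(z>lo)&(z<hi)&(abs(W[...,0]-.50)<.055)&(W[...,1]<-.13)&(W[...,1]>-.3); P=W[m]; print(n,len(P),np.median(P,0).round(4),((np.percentile(P,.5,0)+np.percentile(P,99.5,0))/2).round(4),(np.percentile(P,99.5,0)-np.percentile(P,.5,0)).round(4))
E
```

```text
t: 8.13
eef_pos: [0.499, -0.26, 0.1984]
tool_rot: [-0.003, 1.0, 0.028, -0.009]
contact_force: [0.7, 1.7, -0.8]
gripper_width: 0.464
t 8.13 p [ 0.499  -0.26    0.1984] yaw 3.22 F [ 0.7  1.7 -0.8] w 0.464
turn [-0.006  0.017  0.004] shift [0.0074 0.0087 0.0507]
cap 15590 [ 0.5017 -0.2006  0.0875] [ 0.5016 -0.2025  0.0871] [0.0728 0.0727 0.0042]
ledge 16006 [ 0.5017 -0.1654  0.0676] [ 0.502  -0.2054  0.0679] [0.0841 0.1401 0.0035]
strip 4504 [ 0.5384 -0.1945  0.0726] [ 0.5019 -0.2052  0.0731] [0.0967 0.1382 0.0031]
```

View pics/w6.png

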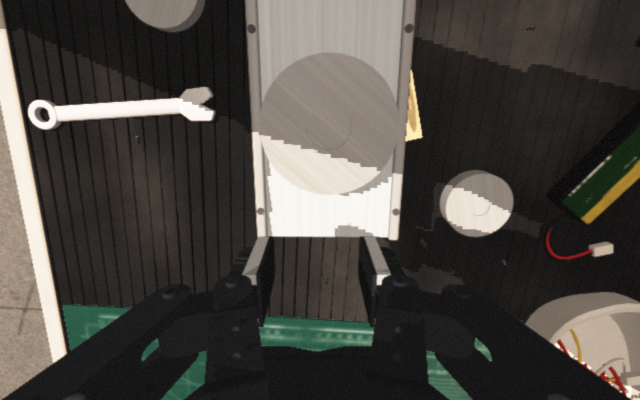

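The wrist view shows the cap at (330,123) on the ledge, with the fingers just behind it at (260,265) and (378,265), and clear of the wrench. The cap is at (0.5016,-0.2025). Next I level the tool and descend behind it.

```bash
python3 -m creep '[[[-0.003,0.008,0.002,0.003,0.004,0.006,0.04],[-0.003,0.009,0.002,0.002,0.003,0.010,0.04],[0,0,0,0.001,0.001,0.010,0.04],[0,0,0,0,0,0.010,0.04],[0,0,0,0,0,0.006,0.04],[0,0,0,0,0,0,0.04],[0,0,0,0,0,0,0.04]]]' ; python3 plan.py 0.5050 -0.266 0.1475 3
```

```text
t: 8.77
eef_pos: [0.5071, -0.2604, 0.1512]
tool_rot: [-0.002, 1.0, 0.031, -0.0]
contact_force: [-0.2, -0.4, 0.7]
gripper_width: 0.466
t 8.77 p [ 0.5071 -0.2604  0.1512] yaw 3.57 F [-0.2 -0.4  0.7] w 0.466
turn [-0.004  0.     0.01 ] shift [-0.0024  0.0055  0.0037]
```

```bash
python3 -m creep '[[[-0.002,0,0.005,-0.002,0,0.003,0.04],[-0.002,0,0.004,0,0,0,0.04],[0,0,0,0,0,0,0.04]]]' ; python3 plan.py 0.5046 -0.251 0.1475 3
python3 - <<'E'
from h import *
c=cam('wrist'); save(c,'w7');c=cam('top'); save(c,'t7')
E
```

```text
t: 9.02
eef_pos: [0.5052, -0.2601, 0.1483]
tool_rot: [0.0, 1.0, 0.026, 0.0]
contact_force: [0.3, -0.9, -0.7]
gripper_width: 0.468
t 9.02 p [ 0.5052 -0.2601  0.1483] yaw 3.03 F [ 0.3 -0.9 -0.7] w 0.468
turn [ 0.001 -0.     0.001] shift [-0.0001 -0.0092  0.0008]
```

View pics/w7.png

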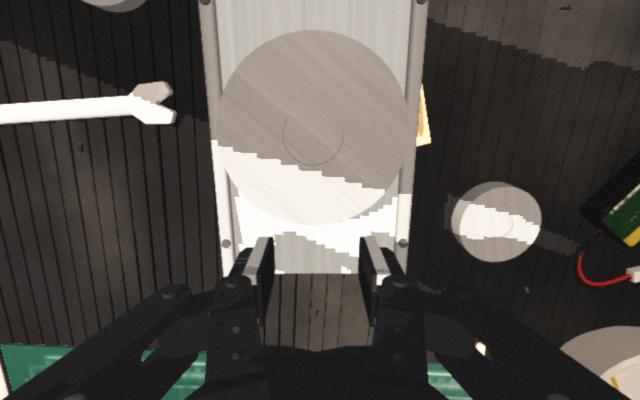

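Fingers are behind the cap and centred on the ledge. Now I push.

```bash
python3 -m creep '[[[0,0,0,0,-0.004,0,0.04],[0,0,0,0,-0.005,0,0.04],[0,0,0,0,-0.005,0,0.04],[0,0,0,0,-0.005,0,0.04],[0,0,0,0,-0.005,0,0.04],[0,0,0,0,-0.005,0,0.04]]]' ; python3 plan.py 0.5025 -0.215 0.148 3
python3 - <<'E'
from h import *
c=cam('wrist'); save(c,'w8'); W=cloud(c);z=W[...,2]
m=(z>.083)&(z<.093)&(abs(W[...,0]-.50)<.055)&(W[...,1]<-.07)&(W[...,1]>-.28); P=W[m];print(len(P),np.median(P,0).round(4),((np.percentile(P,.5,0)+np.percentile(P,99.5,0))/2).round(4),(np.percentile(P,99.5,0)-np.percentile(P,.5,0)).round(4))
E
```

```text
t: 9.62
eef_pos: [0.5037, -0.2301, 0.1494]
tool_rot: [0.001, 1.0, 0.026, 0.001]
contact_force: [-0.3, -0.8, -0.7]
gripper_width: 0.467
t 9.62 p [ 0.5037 -0.2301  0.1494] yaw 2.95 F [-0.3 -0.8 -0.7] w 0.467
turn [ 0.002 -0.002 -0.001] shift [-0.0004 -0.0151  0.0013]
27256 [ 0.5023 -0.1847  0.0875] [ 0.5024 -0.1904  0.0882] [0.0727 0.0803 0.0066]
```

View pics/w8.png

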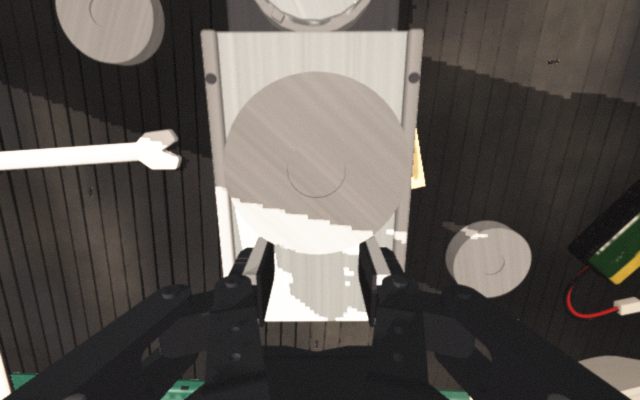

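```bash
python3 -m creep '[[[0,0,0,0,-0.005,0.0004,0.04],[0,0,0,0,-0.005,0.0004,0.04],[0,0,0,0,-0.005,0.0003,0.04],[0,0,0,0,-0.005,0.0002,0.04],[0,0,0,0,-0.005,0.0002,0.04],[0,0,0,0,-0.005,0.0002,0.04],[0,0,0,0,-0.005,0.0002,0.04],[0,0,0,0,-0.005,0.0002,0.04],[0,0,0,0,-0.005,0.0002,0.04],[0,0,0,0,-0.005,0.0002,0.04]]]' ; python3 plan.py 0.4982 -0.133 0.148 3
python3 - <<'E'
from h import *
c=cam('wrist'); save(c,'w9')
E
```

```text
t: 10.5
eef_pos: [0.5009, -0.1781, 0.148]
tool_rot: [0.003, 1.0, 0.025, 0.002]
contact_force: [-1.2, -3.6, 2.9]
gripper_width: 0.473
t 10.5 p [ 0.5009 -0.1781  0.148 ] yaw 2.82 F [-1.2 -3.6  2.9] w 0.473
turn [ 0.007 -0.004 -0.003] shift [-0.0005 -0.0452 -0.0003]
```

View pics/w9.png

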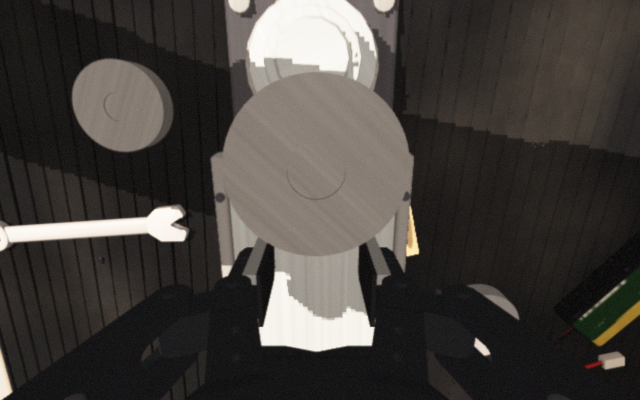

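```bash
python3 -m creep '[[[0.002,-0.001,0,0,-0.005,0,0.04],[0.002,-0.001,0,0,-0.005,0,0.04],[0.001,-0.001,0,0,-0.005,0,0.04],[0.001,-0.001,0,0,-0.005,0,0.04],[0,0,0,0,-0.005,0,0.04],[0,0,0,0,-0.005,0,0.04],[0,0,0,0,-0.003,0,0.04]]]' ; python3 plan.py 0.4982 -0.133 0.148 3
python3 - <<'E'
from h import *
c=cam('wrist'); save(c,'w10')
E
```

```text
t: 11.13
eef_pos: [0.4993, -0.1377, 0.1469]
tool_rot: [-0.002, 1.0, 0.026, -0.001]
contact_force: [0.2, -0.8, -1.2]
gripper_width: 0.467
t 11.13 p [ 0.4993 -0.1377  0.1469] yaw 3.02 F [ 0.2 -0.8 -1.2] w 0.467
turn [-0.004  0.001  0.   ] shift [-0.0009 -0.0048 -0.0011]
```

View pics/w10.png

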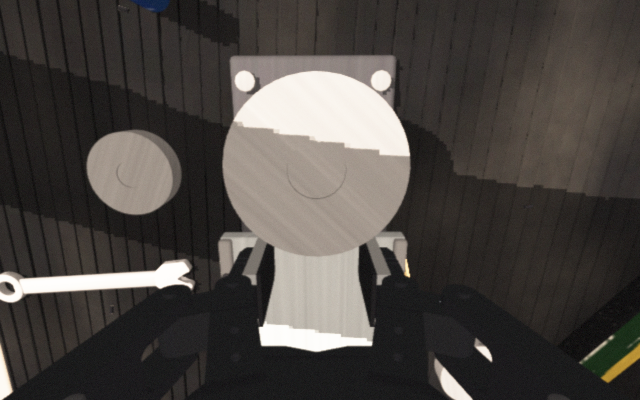

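```bash
python3 -m creep '[[[-0.002,0,0,-0.0005,-0.002,-0.0005,0.04],[-0.002,0,0,0,-0.002,-0.0003,0.04],[0,0,0,0,-0.002,0,0.04]]]' ; python3 plan.py 0.4982 -0.133 0.148 3
cat > capz.py <<'E'
from h import *
c=cam('wrist'); W=cloud(c);z=W[...,2]
import sys; save(c,sys.argv[1])
m=(z>.075)&(z<.095)&(abs(W[...,0]-.50)<.055)&(W[...,1]<-.03)&(W[...,1]>-.22)
P=W[m]; q=P[np.abs(P[:,2]-np.median(P[:,2]))<.006]
A=np.c_[q[:,:2]-q[:,:2].mean(0),np.ones(len(q))]; k=np.linalg.lstsq(A,q[:,2],rcond=None)[0]
f=q[(abs(q[:,0]-np.median(q[:,0]))<.02)]
print(len(q),'med z',np.median(q[:,2]).round(4),'mid x',((np.percentile(q[:,0],.3)+np.percentile(q[:,0],99.7))/2).round(4),'maxy',np.percentile(q[:,1],99.8).round(4),'miny',np.percentile(q[:,1],.2).round(4),'tilt',k[:2].round(3))
E
python3 capz.py w11
```

```text
t: 11.43
eef_pos: [0.4982, -0.1309, 0.1476]
tool_rot: [0.0, 1.0, 0.027, -0.001]
contact_force: [0.1, -6.6, 1.1]
gripper_width: 0.471
t 11.43 p [ 0.4982 -0.1309  0.1476] yaw 3.06 F [ 0.1 -6.6  1.1] w 0.471
turn [0.001 0.002 0.001] shift [-0.0002  0.0021 -0.0004]
25161 med z 0.0807 mid x 0.4965 maxy -0.0514 miny -0.1365 tilt [ 0.002 -0.015]
```

The cap top is now at 80.7 mm (81 expected when seated), with 6.6 N of pushing resistance, so it has dropped. I'll back off, lift and check.

```bash
python3 -m creep '[[[0,0,0,0,0.005,0,0.04],[0,0,0,0,0.012,0,0.04],[0,0,0,0,0.010,-0.004,0.04],[0,0,0,0,0.002,-0.025,0.04],[0,0,0,0,0,-0.035,0.04],[0,0,0,0,0,-0.03,0.04],[0,0,0,0,0,0,0.04],[0,0,0,0,0,0,0.04],[0,0,0,0,0,0,0.04]]]' ; python3 plan.py 0.4982 -0.133 0.148 3; python3 capz.py w12; python3 - <<'E'
from h import *
c=cam('scene'); save(c,'s12'); W=cloud(c)
t=cam('top'); save(t,'t12')
E
```

```text
t: 12.23
eef_pos: [0.4986, -0.1682, 0.2459]
tool_rot: [-0.0, 1.0, 0.023, -0.003]
contact_force: [-0.1, 0.8, -0.5]
gripper_width: 0.469
t 12.23 p [ 0.4986 -0.1682  0.2459] yaw 2.67 F [-0.1  0.8 -0.5] w 0.469
turn [-0.001  0.005 -0.006] shift [ 0.0018 -0.035   0.098 ]
10124 med z 0.0805 mid x 0.4966 maxy -0.0521 miny -0.1261 tilt [0.    0.001]
```

View pics/w12.png

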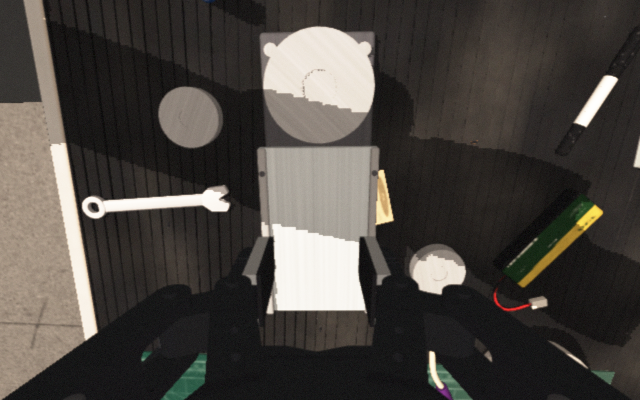

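View pics/t12.png

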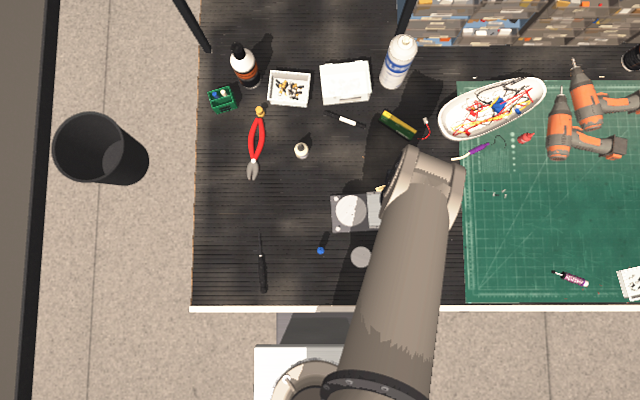

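The cap is flat on the hub and seated: tilt 0.001, top at 80.5 mm, centre (0.4966,-0.089). The visible bystanders have not moved and the gripper is clear.

```bash
python3 -c "
from station import hand_in
print(hand_in())"
```

```text
the job is handed in; nothing more can be done
None
```

The hub is home on the spindle face and the end cap is seated on its shoulder; I handed the job in at about 12.4 s of the 61 s, and no verdict is reported. I gripped the hub by its boss and turned it about 13.5° so its notches lined up with the dogs as seen in the images. It dropped over them at the first try, with no feeling around needed. I then let go and pushed the cap along the ledge with two fingertips until it fell over the hub's spigot.

**Last checks:**
- **Hub:** before the push, its spigot top read 66.4 mm (67 expected when home, 71 if it were still on the dogs). Its centre was within about 0.5 mm of the spindle axis. The cap covers the hub, so I did not see it directly afterwards.
- **Cap:** its top read 80.5 mm (81 expected when seated), with tilt of about 0.001 rad. Its centre was about 1.3 mm from the hub's, within the camera's 2 mm accuracy.
- **Surroundings:** the bystanders looked unmoved in the last views; I did not measure them. The gripper was about 100 mm above the work and touching nothing.

No check failed or disagreed.

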